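# Gently probe two brittle ferrite cores on the sloping test jig

### The job

Take the hand probe from its leaning rest and, holding it square to the sloping face of the test jig, press its tip gently on the middle of the round core until its sprung seat gives by about 3 mm and stay there half a second; then do the same to the square core. The cores are brittle: never push on the cores or the jig with more than 10 N, and do not press the narrow bar-shaped core, which is done already. Finally lay the probe back in its rest, tip down on the foot, as it was, let go of it, and leave the things around undisturbed.

Things in the scene. Friction and masses are not known exactly. Their poses are not given: they have to be found in the camera images.
- jig: Fixed grey test jig, base 150 (x) x 190 (y) x 14 mm, carrying a sloping aluminium face. Origin: centre of its underside on the table; x points away from the robot's side, up the slope; y along the row of cores.
- jig_face: The jig's sloping face, plate 120 x 180 x 10 mm, 30 degrees from level, low edge towards the robot. Origin: centre of its upper surface, 80 mm above the table; z = outward normal, x up the slope, y along the row. Three cores on sprung seats stand along y through the origin, 52 mm apart, in any order, their tops parallel to the face and 18 mm proud of it.
- core_round_top (a point): Centre of the top of the round black ferrite core: disc 28 mm across, 6 mm thick, on a white seat 38 mm across. Moves with the seat.
- core_square_top (a point): Centre of the top of the square black ferrite core: 25 x 25 mm, 6 mm thick, on the same kind of white seat.
- core_bar_top (a point): Centre of the top of the narrow bar-shaped black ferrite core: 34 mm up the slope x 12 mm across; not to be pressed.
- core_round (a joint): How far the round core is pressed into the jig along the face's inward normal, 0 (up) to 0.008 m (stop). The spring starts at about 0.8 N and reaches 4 N at the stop; beyond the stop the force rises steeply. Springs back.
- core_square (a joint): The same for the square core.
- core_bar (a joint): The same for the bar-shaped core.
- rest: Fixed dark steel base of the probe rest; the plate is 150 (x, from -95 to +55 mm) x 85 x 14 mm. Origin: on the table, 20 mm ahead in x of the plate's centre.
- cradle: Open cradle where the probe leans. Origin: where the tip stands, on its foot pad (34 x 34 mm), 34 mm above the table; z = the leaning probe's axis, upward, 25 degrees from vertical, top towards the robot; x = out of the open side (away and up). Back plate: front face x = -10, up to z = 98 mm, 36 wide. Side cheeks: 28 mm apart inside, 36 outside, z 45 to 95, x up to 4 mm.
- rest_foot (a point): Centre of the upper face of the cradle's rubber foot pad, where the probe's tip stands (the cradle's origin).
- probe: Hand probe, about 70 g, 150 mm long: brass tip 6 mm across (z 0 to 20 mm), steel cone to z = 45, then a grey handle of 20 x 20 mm square section from z = 45 to 150. Origin: the end of the tip; z towards the handle end. It starts leaning in the cradle, tip on the foot; the handle above z = 98 mm is free to be grasped across y.
- probe_tip (a point): The end of the probe's brass tip (6 mm across).
- bin: Bystander: open blue bin of small cores, 100 x 130 x 50 mm; origin under its centre.
- pot: Bystander: grey plastic cup, 70 mm across, 90 mm tall; origin under its centre.
- gauge: Bystander: small metal instrument block 90 x 55 x 36 mm; origin under its centre.
Mind the look-alikes: they are no part of the job. What is meant by the jig is not brown or purple, and is the larger of those in its own colour.

How it is judged:
By the outcome, as a careful person would: the job done as asked, in the order asked, and still so for the second after the job is handed in, with the robot touching nothing.
It also fails if it takes over 59 s, if anything falls off the work surface, if the arm or the gripper's body presses on something with over 40 N, if the wrist force passes 120 N, or if a joint passes its speed limit or range.

### The arm

A 6-joint arm with a two-finger parallel gripper is mounted at the origin on the work surface. World frame = base frame: x ahead of the robot, y to its left, z up, the work surface at z = 0. Lengths are in m, angles in rad, forces in N, time in s.
With the tool pointing down it reaches from about 0.325 to 0.925 m from the base axis. Payload 3.1 kg.
Tool frame: the origin (TCP) lies between the finger pads; the fingertips stand r.nose_length ahead of it and the grasp point (between the pads) lies 6 mm ahead of it (r.nose_length is the distance from the TCP to the fingertips, in m); z points along the fingers, y is the line along which they close (so a half turn about z gives the same grasp; the last joint's range is limited). The gripper opens to 85 mm and grips with 20 to 120 N. Pads are 22 mm wide; open, the fingers measure 114 mm over their backs; the gripper's body (76 mm by 85 mm) begins 54 mm behind the grasp point. The pads swing forward as they close: fully open they stand 13 mm farther back than shut.
Start: joints at [1.233, 0.217, 1.613, -0, 1.311, -0.112], TCP at [0.14, 0.609, 0.256] pointing down, gripper open.
Joint ranges: [-2.75, 2.75], [-0.78, 2.1], [0.31, 2.55], [-1.13, 4.27], [0.13, 2.63], [-2.58, 2.58]. Speed limits (rad/s): [2.79, 2.79, 3.14, 3.14, 3.14, 3.14].

### API

Orientations are given as a unit quaternion [x, y, z, w].
In Python, from station import r, camera gives the robot as it stands.
- The arm moves only by the tool send_rows, never from a script. Its argument "motion" is text: rows parted by semicolons, each of 7 numbers parted by spaces: the shift along the tool's x, y, z in m, then the turn, a rotation vector about the tool's x, y, z in degrees, then the opening, from 0 (shut) to 1 (fully open). A call has 1 to 10 rows; each row shifts and turns the commanded pose from where the row before left it, along the tool's axes as they then stand; what a row does not reach is not made up. A row lasts 1/8 s, in which the tool goes at most 62.5 mm and 10.7 degrees, less where a joint would pass 70% of its speed; a pose out of reach is approached as far as the arm can. A call with a gripper value outside its range is refused whole. The fingers move at their own pace and stop on an object; "grip_force" is the grip in N (left out, the last holds). Time passes only in rows, so rows that do not move let the fingers close. It gives the time, the measured TCP pose, the force, the opening and the grip force at its end, in the units of the state.
- r.get_state(): the state, without advancing time (a new reading comes with each control period).
- camera(name): name is "scene" or "top" or "wrist"; returns a dict with "image" (420x560x3 uint8, red, green, blue), "fx", "fy", "cx", "cy" (pixels), "T" (4x4, takes a point from camera to world coordinates). Camera axes: x right, y down, z forward; pixel columns grow to the right and rows downward; lengths in m; the calibration is good to about 2 mm. A picture is of the moment at which its call begins. There is no depth.
- r.finish_job(): hands the job in; it is judged then, once.
The state is a dict: "time": time; "joints": joint angles; "qvel": joint speeds; "joint_torque": joint torques, N m; "ee_pos": TCP position; "tcp_rot": TCP orientation; "contact_force": force on the tool from outside, world axes, zero at the start; "ft_torque": the same for the moment, N m; "finger_gap": finger opening in m; "grip_force": force on a finger pad.
Only numpy, scipy, OpenCV 4.12 (cv2) and the standard library are available. Lean on these libraries where they do the work, as an engineer would, in place of code of your own. Each camera call takes 0.05 s, during which the arm holds its last target. There are 200 camera calls.

## Working session

There is one attempt and no reset: what is moved stays moved. The work goes in short steps, Python scripts to look and compute and a tool call to move; the robot and the scene stay as the last step left them, time stands still between calls to the robot, and variables do not carry over. Pictures are saved under pics/ and viewed, at most 10 in all, crops included, and the job is handed in when it is done.

Besides the shell and the picture viewer there is one more tool, called in YAML: its name, and indented under it one key for each argument. send_rows: Moves the arm, as the interface text tells. Its arguments: {"type":"object","properties":{"motion":{"type":"string"},"grip_force":{"type":"number"}},"required":["motion"]}

```bash
mkdir -p pics; ls
python3 - <<'E'
from station import r,camera
import cv2,numpy as np
np.set_printoptions(precision=4,suppress=True)
for n in("scene","top"):
    c=camera(n); cv2.imwrite(f"pics/{n}0.png",c["image"][:,:,::-1])
    print(n,c["fx"],c["fy"],c["cx"],c["cy"]);print(np.array(c["T"]))
print(r.get_state(),r.nose_length)
E
```

```text
pics
scene 396.0486937691293 396.0486937691293 287.2290949114417 215.09103606887683
[[-0.7677  0.5322 -0.3569  0.9761]
 [ 0.6407  0.6499 -0.4089  0.5107]
 [ 0.0144 -0.5426 -0.8399  0.9869]
 [ 0.      0.      0.      1.    ]]
top 476.84110318034936 476.84110318034936 274.5476797562075 204.07729283178318
[[-0.0222 -0.991   0.1324  0.4047]
 [-0.9997  0.0236  0.0092  0.0849]
 [-0.0123 -0.1321 -0.9912  1.3343]
 [ 0.      0.      0.      1.    ]]
{'time': 0.1, 'joints': array([ 1.2328,  0.2177,  1.6148,  0.    ,  1.3113, -0.1122]), 'qvel': array([-0.0017, -0.0019, -0.0015, -0.0001,  0.0009, -0.0001]), 'joint_torque': array([ -0.0011, -39.8078, -30.4968,  -0.0002,   0.0042,  -0.    ]), 'ee_pos': array([0.1397, 0.6085, 0.2551]), 'tcp_rot': array([ 0.1127,  0.9936, -0.0011, -0.0003]), 'contact_force': array([ 0.221 , -0.0497, -0.1045]), 'ft_torque': array([-0.0159,  0.0417,  0.0578]), 'grip_force': 0.0, 'finger_gap': 0.08565273291499499} 0.025
```

View pics/scene0.png

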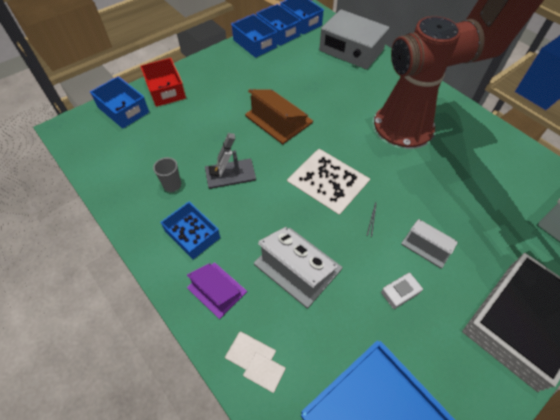

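View pics/top0.png

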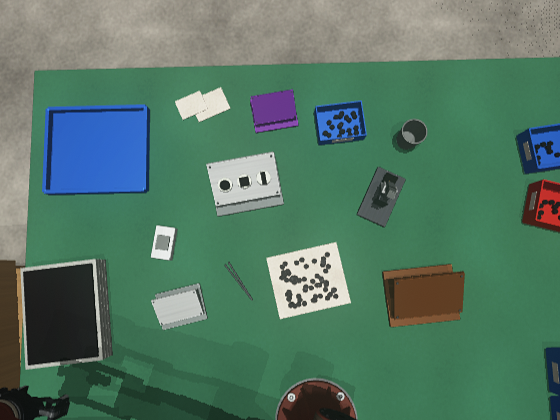

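The grey jigs are the large one at top (245,184), which carries three cores, and a small one at (180,306). The brown one at (424,296) and the purple one at (274,111) are decoys. The large grey jig fits the description. The probe rest is at (382,195). I'll enlarge both to confirm.

Run:
```python
import cv2,numpy as np
t=cv2.imread("pics/top0.png");s=cv2.imread("pics/scene0.png")
z=lambda im,x,y:cv2.resize(im[y:y+75,x:x+100],None,fx=4,fy=4,interpolation=cv2.INTER_CUBIC)
cv2.imwrite("pics/crop1.png",np.vstack([np.hstack([z(t,198,147),z(t,335,155)]),np.hstack([z(s,250,225),z(s,190,125)])]))
```

```text
(no output)
```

View pics/crop1.png

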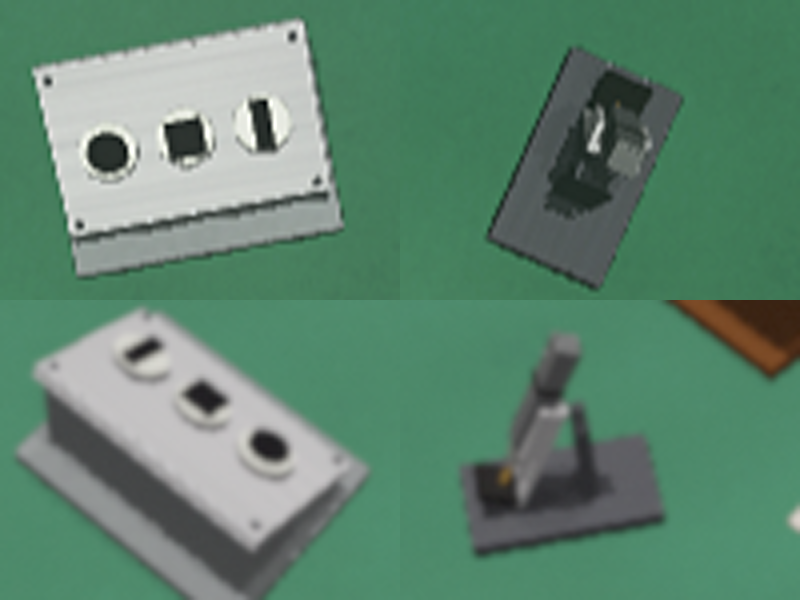

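The crop confirms the large grey jig, with round, square and bar cores from left to right in the top view. It also shows the probe leaning in its dark rest.

```bash
cat > h.py <<'E'
import numpy as np,cv2
from scipy.spatial.transform import Rotation as R
np.set_printoptions(precision=4,suppress=True)
def ray(c,p):
    T=np.array(c["T"]);d=T[:3,:3]@[(p[0]-c["cx"])/c["fx"],(p[1]-c["cy"])/c["fy"],1]
    return T[:3,3],d/np.linalg.norm(d)
def onz(c,p,z):
    o,d=ray(c,p);return o+d*(z-o[2])/d[2]
def tri(*rs):
    A=0;b=0
    for o,d in rs:
        P=np.eye(3)-np.outer(d,d);A=A+P;b=b+P@o
    x=np.linalg.solve(A,b)
    return x,[np.linalg.norm((np.eye(3)-np.outer(d,d))@(x-o))*1e3 for o,d in rs]
def proj(c,X):
    T=np.array(c["T"]);q=T[:3,:3].T@(np.asarray(X)-T[:3,3]);return np.array([c["cx"]+c["fx"]*q[0]/q[2],c["cy"]+c["fy"]*q[1]/q[2]])
def delta(p0,q0,p1,R1):
    """tool-axes turn (deg, first) and shift (mm, after the turn)"""
    R0=R.from_quat(q0);return (R0.inv()*R1).as_rotvec(degrees=True),R1.inv().apply(np.asarray(p1)-p0)*1e3
E
python3 - <<'E'
from h import *
from station import camera
C={n:camera(n) for n in("top","scene")}
seeds={"top":dict(round=(225,185),square=(244,182),bar=(263,178)),"scene":dict(round=(317,262),square=(301,249.5),bar=(286,237.5))}
P={}
for n,c in C.items():
    im=c["image"];g=im.max(2)
    m=(g<85).astype(np.uint8)
    k,l,st,ce=cv2.connectedComponentsWithStats(m)
    for a,s in seeds[n].items():
        i=min(range(1,k),key=lambda i:np.hypot(*(ce[i]-s))+(st[i,4]<15)*99)
        ys,xs=np.where(l==i)
        # darkness weighted centroid in a window
        x0,y0=np.round(ce[i]).astype(int);w=np.zeros(g.shape);sl=np.s_[y0-8:y0+9,x0-8:x0+9];near=cv2.dilate((l==i).astype(np.uint8),np.ones((3,3)))[sl]
        ww=np.clip(150-g[sl].astype(float),0,None)*near;yy,xx=np.mgrid[sl]
        p=np.array([(ww*xx).sum(),(ww*yy).sum()])/ww.sum();P[n,a]=p
        print(n,a,p,st[i,4],onz(c,p,.0956))
for a in seeds["top"]: print(a,*tri(*[ray(C[n],P[n,a]) for n in C]))
# rest plate
for n,s in(("top",(382,195)),("scene",(231,172))):
    c=C[n];im=c["image"].astype(int)
    m=((im[:,:,1]-im[:,:,0]<22)&(im[:,:,1]-im[:,:,2]<22)).astype(np.uint8)
    w=np.zeros_like(m);w[s[1]-42:s[1]+42,s[0]-42:s[0]+42]=1;m&=w
    k,l,st,ce=cv2.connectedComponentsWithStats(m);i=1+st[1:,4].argmax()
    h=cv2.convexHull(np.argwhere(l==i)[:,::-1].astype(np.int32))
    q=cv2.approxPolyDP(h,3,True)[:,0].astype(float);print(n,st[i],q.tolist())
    for p in q: print(p,onz(c,p,.014))
E
```

```text
top round [224.4852 184.747 ] 74 [0.6247 0.2273 0.0956]
top square [243.8769 181.2705] 77 [0.6328 0.176  0.0956]
top bar [263.2248 177.8756] 51 [0.6406 0.1248 0.0956]
scene round [316.813  261.0575] 43 [0.6277 0.2284 0.0956]
scene square [300.8864 248.8872] 41 [0.636  0.1773 0.0956]
scene bar [285.358  237.0795] 21 [0.6445 0.1257 0.0956]
round [0.6257 0.2275 0.0913] [np.float64(0.4766082493515723), np.float64(0.47660824935155466)]
square [0.6339 0.176  0.091 ] [np.float64(0.5050722777810542), np.float64(0.5050722777811842)]
bar [0.6421 0.1243 0.0907] [np.float64(0.8523402363949885), np.float64(0.852340236394895)]
top [ 357  167   48   60 1623] [[404.0, 179.0], [384.0, 226.0], [357.0, 214.0], [378.0, 167.0]]
[404. 179.] [ 0.6433 -0.2673  0.014 ]
[384. 226.] [ 0.5126 -0.2045  0.014 ]
[357. 214.] [ 0.5477 -0.1314  0.014 ]
[378. 167.] [ 0.6794 -0.1963  0.014 ]
scene [ 205  133   51   56 1387] [[210.0, 188.0], [205.0, 167.0], [227.0, 135.0], [233.0, 134.0], [251.0, 161.0], [255.0, 179.0]]
[210. 188.] [ 0.6819 -0.1877  0.014 ]
[205. 167.] [ 0.6478 -0.2666  0.014 ]
[227. 135.] [ 0.5141 -0.3365  0.014 ]
[233. 134.] [ 0.4958 -0.3276  0.014 ]
[251. 161.] [ 0.5203 -0.1948  0.014 ]
[255. 179.] [ 0.5546 -0.1287  0.014 ]
```

```bash
cat >> h.py <<'E'
def cradle(yaw_deg,foot):
    """tool target rotation at the cradle and probe axis u"""
    a=np.radians(yaw_deg);xh=np.array([np.cos(a),np.sin(a),0]);y=np.array([-np.sin(a),np.cos(a),0])
    u=-np.sin(np.radians(25))*xh+np.cos(np.radians(25))*np.array([0,0,1])
    return R.from_matrix(np.c_[np.cross(y,-u),y,-u]),u
def face(yaw_deg):
    a=np.radians(yaw_deg);xh=np.array([np.cos(a),np.sin(a),0]);y=np.array([-np.sin(a),np.cos(a),0])
    u=-.5*xh+np.sqrt(.75)*np.array([0,0,1])
    return R.from_matrix(np.c_[np.cross(y,-u),y,-u]),u
E
python3 - <<'E'
from h import *
from station import r
s=r.get_state();f=np.array([.616,-.206,.034]);Rt,u=cradle(-26.2,f)
p=f+u*(.125+.006+.09);print(p,s["ee_pos"],*delta(s["ee_pos"],s["tcp_rot"],p,Rt))
E
```

```text
[ 0.5322 -0.1648  0.2343] [0.1397 0.6087 0.2554] [  2.8028 -24.8875  13.0716] [-619.6908 -520.6905  312.2838]
```

send_rows:
  motion: "-0.0397 -0.0475 0 0 0 0 1;-0.0397 -0.0475 0 0 0 0 1;-0.0397 -0.0475 0 0 0 0 1;-0.0397 -0.0475 0 0 0 0 1;-0.0397 -0.0475 0 0 0 0 1;-0.0397 -0.0475 0 0 0 0 1;-0.0397 -0.0475 0 0 0 0 1;-0.0397 -0.0475 0 0 0 0 1;-0.0397 -0.0475 0 0 0 0 1;-0.0397 -0.0475 0 0 0 0 1"

```text
time: 1.45
ee_pos: [0.4211, 0.0554, 0.2566]
tcp_rot: [0.113, 0.994, 0.0, 0.001]
contact_force: [1.6, 1.1, 0.5]
finger_gap: 0.0851
grip_force: 0.0
```

send_rows:
  motion: "-0.0397 -0.0475 0 0 0 0 1;-0.0397 -0.0475 0 0 0 0 1;-0.0397 -0.0475 0 0 0 0 1;-0.0397 -0.0475 0 0 0 0 1;0 0 0 0.7 -6.22 3.27 1;0 0 0 0.7 -6.22 3.27 1;0 0 0 0.7 -6.22 3.27 1;0 0 0 0.7 -6.22 3.27 1;0 0 0 0 0 0 1;0 0 0 0 0 0 1"

```text
time: 2.7
ee_pos: [0.5331, -0.1636, 0.2569]
tcp_rot: [0.221, 0.951, -0.048, 0.211]
contact_force: [0.3, -0.0, 0.5]
finger_gap: 0.0854
grip_force: 0.0
```

Run:
```python
from h import *
from station import r,camera
c=camera("wrist");im=c["image"].copy()
f=np.array([.616,-.206,.034]);Rt,u=cradle(-26.2,f);y=Rt.as_matrix()[:,1]
for X in (f+u*.15,f+u*.15+y*.01,f+u*.098,f): 
    print(proj(c,X)); cv2.circle(im,tuple(np.round(proj(c,X)).astype(int)),3,(255,0,0),1)
cv2.imwrite("pics/w1.png",im[:,:,::-1]);s=r.get_state();print(s["ee_pos"],s["time"],c["fx"],np.array(c["T"]))
```

```text
[277.8134 212.987 ]
[293.0779 212.9805]
[278.3864 193.9044]
[279.0379 172.2086]
[ 0.5335 -0.1638  0.2571] 2.75 333.2192138787264 [[ 0.441   0.6681  0.5993  0.4285]
 [ 0.8975 -0.3292 -0.2935 -0.1115]
 [ 0.0012  0.6673 -0.7448  0.3317]
 [ 0.      0.      0.      1.    ]]
```

View pics/w1.png

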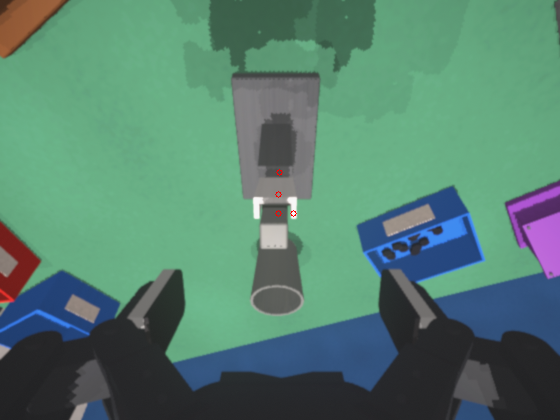

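The wrist view shows the rest plate at (276,135), the bright cradle cheeks at (258,207) and (292,207), and the handle end near (274,235). My predicted handle end (278,213) doesn't match, so I'll zoom in.

Run:
```python
from h import *
from station import r,camera
c=camera("wrist");s=r.get_state()
f=np.array([.616,-.206,.034]);Rt,u=cradle(-26.2,f)
a=np.radians(-26.2);xh=np.array([np.cos(a),np.sin(a),0]);y=np.array([-np.sin(a),np.cos(a),0]);o=f*[1,1,0]
for dx,dy in((55,42.5),(55,-42.5),(-95,42.5),(-95,-42.5)): print(proj(c,o+xh*dx/1e3+y*dy/1e3+[0,0,.014]))
for p in((240,198),(313,198),(233,76),(319,74)): print(p,onz(c,p,.014))
im=c["image"][60:310,200:350]
big=cv2.resize(im,None,fx=2.4,fy=2.4,interpolation=cv2.INTER_CUBIC)[:,:,::-1]
t=cv2.imread("pics/top0.png")[160:230,350:410];t=cv2.resize(t,(420,490),interpolation=cv2.INTER_CUBIC)
o=np.zeros((600,800,3),np.uint8);o[:big.shape[0],:360]=big;o[:490,370:790]=t;cv2.imwrite("pics/w1z.png",o)
for t_,n in ((ray(c,(274.5,235)),'end?'),):
    print(s["ee_pos"],s["tcp_rot"])
```

```text
[313.591  198.7578]
[245.0654 198.8011]
[323.9394  75.9952]
[233.4949  76.0147]
(240, 198) [ 0.6427 -0.2734  0.014 ]
(313, 198) [ 0.6827 -0.1923  0.014 ]
(233, 76) [ 0.5118 -0.2026  0.014 ]
(319, 74) [ 0.5458 -0.1294  0.014 ]
[ 0.5336 -0.1639  0.2572] [ 0.2214  0.9508 -0.0483  0.2111]
```

View pics/w1z.png

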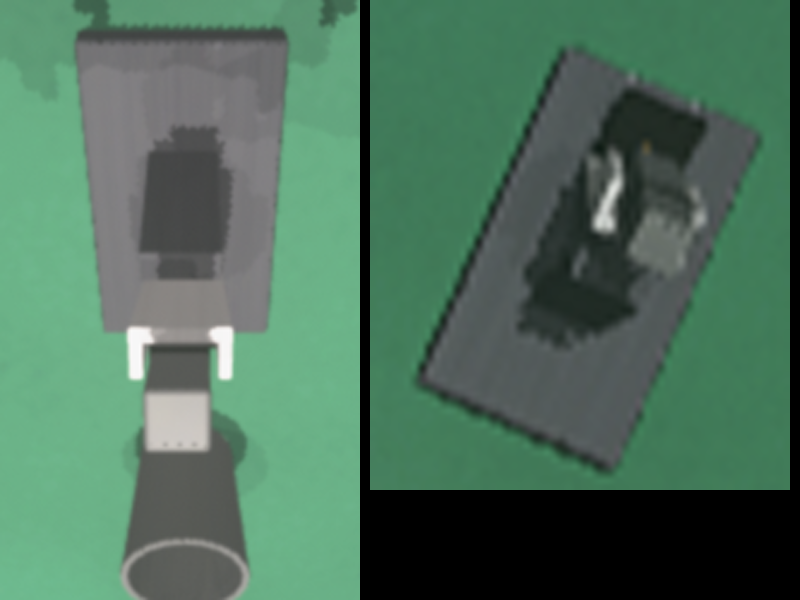

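Run:
```python
from h import *
from station import r,camera
W,T,S=camera("wrist"),camera("top"),camera("scene")
w,t,s=ray(W,(274.2,235)),ray(T,(391.9,194.3)),ray(S,(231.5,136))
print(tri(w,t));print(tri(w,s));print(tri(t,s));X,e=tri(w,t,s);print(X,e)
f=np.array([.616,-.206,.034]);Rt,u=cradle(-26.2,f)
print(X-u*.15,f+u*.15)
print("pad",onz(T,(390.7,177.9),.034),proj(T,f),proj(S,f),proj(T,f+u*.15),proj(S,f+u*.15))
```

```text
(array([ 0.5782, -0.1924,  0.1688]), [np.float64(1.7169992263506082), np.float64(1.7169992263505485)])
(array([ 0.5795, -0.1913,  0.1678]), [np.float64(0.14795135343304108), np.float64(0.14795135343307747)])
(array([ 0.5781, -0.1948,  0.1644]), [np.float64(0.4526268688127489), np.float64(0.45262686881282893)])
[ 0.5789 -0.1926  0.1672] [np.float64(1.5827846382484705), np.float64(1.9953327200593323), np.float64(0.5690056759715669)]
[ 0.6358 -0.2206  0.0313] [ 0.5591 -0.178   0.1699]
pad [ 0.6437 -0.2255  0.034 ] [384.1491 187.9433] [223.5738 169.5738] [385.8811 201.8801] [240.111 134.833]
```

Run:
```python
from h import *
from station import r
s=r.get_state();f=np.array([.6355,-.2205,.034]);Rt,u=cradle(-26.2,f)
p=f+u*(.134);print(p,*delta(s["ee_pos"],s["tcp_rot"],p,Rt))
```

```text
[ 0.5847 -0.1955  0.1554] [ 0.0814 -0.0081 -0.0417] [-11.615   -5.794  117.2101]
```

send_rows:
  motion: "-0.0116 -0.0058 0 0 0 0 1;0 0 0.04 0 0 0 1;0 0 0.03 0 0 0 1;0 0 0.02 0 0 0 1;0 0 0.015 0 0 0 1;0 0 0.012 0 0 0 1;0 0 0 0 0 0 1;0 0 0 0 0 0 1"

```text
time: 3.95
ee_pos: [0.5844, -0.1951, 0.1559]
tcp_rot: [0.221, 0.951, -0.048, 0.211]
contact_force: [-0.1, -0.3, 0.8]
finger_gap: 0.0859
grip_force: 0.0
```

Run:
```python
from h import *
from station import r,camera
c=camera("wrist");s=r.get_state();print(s["ee_pos"],s["contact_force"])
Rt=R.from_quat(s["tcp_rot"]);print(proj(c,s["ee_pos"]+Rt.apply([0,0,-.016])))
o=np.hstack([c["image"][100:420,120:440],cv2.resize(camera("scene")["image"][100:200,170:270],(320,320))])
cv2.imwrite("pics/w2.png",o[:,:,::-1])
```

```text
[ 0.5845 -0.1951  0.1562] [-0.384   0.3869 -0.1759]
[279.3873 329.216 ]
```

View pics/w2.png

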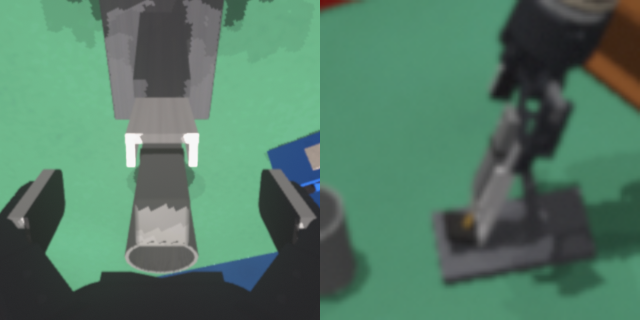

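The handle sits midway between the open fingers, at about (282,325) in the full frame, close to the predicted (279,329). I'll close on it now.

send_rows:
  motion: "0 0 0 0 0 0 0.3;0 0 0 0 0 0 0.15;0 0 0 0 0 0 0.1;0 0 0 0 0 0 0;0 0 0 0 0 0 0;0 0 0 0 0 0 0;0 0 0 0 0 0 0;0 0 0 0 0 0 0"
  grip_force: 60

```text
time: 5.05
ee_pos: [0.5841, -0.195, 0.1553]
tcp_rot: [0.221, 0.951, -0.048, 0.211]
contact_force: [-3.2, 0.3, 3.7]
finger_gap: 0.019
grip_force: 59.1
```

```bash
python3 -c "
from h import *
from station import r
s=r.get_state();print(s)"
```

```text
{'time': 5.05, 'joints': array([-0.4318,  0.1016,  2.0059, -0.0166,  0.5981, -1.5333]), 'qvel': array([ 0.0025, -0.0006, -0.001 ,  0.001 , -0.0013, -0.001 ]), 'joint_torque': array([ -0.0774, -30.5506, -27.2223,  -0.005 ,  -1.7916,  -0.    ]), 'ee_pos': array([ 0.5841, -0.195 ,  0.1553]), 'tcp_rot': array([ 0.2215,  0.9509, -0.0483,  0.2109]), 'contact_force': array([-3.1555,  0.2979,  3.7146]), 'ft_torque': array([ 0.096 ,  0.3138, -0.0032]), 'grip_force': 59.1485595703125, 'finger_gap': 0.018973973530013417}
```

send_rows:
  motion: "0 0 -0.005 0 0 0 0;-0.002 0 -0.01 0 0 0 0;0 0 -0.02 0 0 0 0;0 0 -0.03 0 0 0 0;0 0 -0.03 0 0 0 0;0 0 -0.025 0 0 0 0;0 0 0 0 0 0 0;0 0 0 0 0 0 0;0 0 0 0 0 0 0"

```text
time: 6.18
ee_pos: [0.5394, -0.1732, 0.2629]
tcp_rot: [0.222, 0.951, -0.048, 0.209]
contact_force: [0.2, 0.8, -1.0]
finger_gap: 0.0191
grip_force: 58.7
```

Run:
```python
from h import *
from station import r,camera
s=r.get_state();print(s["ee_pos"],s["contact_force"],s["finger_gap"])
Rt=R.from_quat(s["tcp_rot"]);S,T,W=camera("scene"),camera("top"),camera("wrist")
tip=s["ee_pos"]+Rt.apply([0,0,.134]);print(tip,[proj(c,tip) for c in(S,T,W)])
def crop(c,k):
    x,y=np.round(proj(c,tip)).astype(int);print(x,y)
    a=c["image"][max(0,y-30):y+30,max(0,x-30):x+30]
    return cv2.resize(a,(390,390),interpolation=cv2.INTER_CUBIC)
cv2.imwrite("pics/tip.png",np.hstack([crop(S,0),crop(T,0)])[:,:,::-1])
# brass mask
for n,c in(("S",S),("T",T),("W",W)):
    im=c["image"].astype(int);x,y=np.round(proj(c,tip)).astype(int)
    m=(im[:,:,0]-im[:,:,2]>35)&(im[:,:,0]>im[:,:,1]);q=np.argwhere(m)[:,::-1];q=q[np.abs(q-[x,y]).max(1)<25]
    print(n,len(q),q.mean(0) if len(q) else 0,q.min(0) if len(q) else 0,q.max(0) if len(q) else 0)
    print(q.tolist()[:40])
```

```text
[ 0.5394 -0.1732  0.2629] [ 0.2329  0.7707 -0.9698] 0.019123648356591395
[ 0.5899 -0.1979  0.1412] [array([228.1812, 142.9685]), array([390.627 , 191.1696]), array([280.4771, 208.2427])]
228 143
391 191
S 8 [237.25  132.625] [228 119] [252 142]
[[251, 119], [252, 119], [252, 120], [229, 139], [229, 140], [228, 141], [229, 141], [228, 142]]
T 46 [400.     212.9565] [382 191] [410 215]
[[391, 191], [394, 212], [395, 212], [396, 212], [397, 212], [398, 212], [399, 212], [400, 212], [401, 212], [402, 212], [403, 212], [392, 213], [394, 213], [395, 213], [396, 213], [397, 213], [398, 213], [399, 213], [400, 213], [401, 213], [402, 213], [403, 213], [404, 213], [405, 213], [406, 213], [394, 214], [395, 214], [396, 214], [397, 214], [401, 214], [402, 214], [403, 214], [404, 214], [405, 214], [406, 214], [407, 214], [408, 214], [382, 215], [383, 215], [404, 215]]
W 34 [281.5    208.6471] [279 206] [284 211]
[[280, 206], [281, 206], [282, 206], [283, 206], [279, 207], [280, 207], [281, 207], [282, 207], [283, 207], [284, 207], [279, 208], [280, 208], [281, 208], [282, 208], [283, 208], [284, 208], [279, 209], [280, 209], [281, 209], [282, 209], [283, 209], [284, 209], [279, 210], [280, 210], [281, 210], [282, 210], [283, 210], [284, 210], [279, 211], [280, 211], [281, 211], [282, 211], [283, 211], [284, 211]]
```

View pics/tip.png

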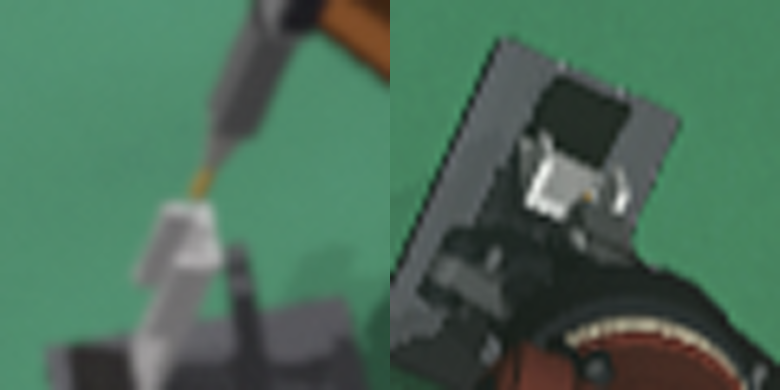

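Tip confirmed: brass end at scene (228,143) and top (391,191.5), both within 1 px of TCP + 134 mm along tool z. Next I'll work out the hover over the round core.

Run:
```python
from h import *
from station import r
s=r.get_state();Rt,u=face(8.97)
p=np.array([.6262,.2278,.0956])+u*(.134+.05);p0=s["ee_pos"]+R.from_quat(s["tcp_rot"]).apply([0,0,-.04]);print(p,p0,*delta(p0,s["tcp_rot"],p,Rt))
```

```text
[0.5353 0.2135 0.2549] [ 0.5246 -0.166   0.2997] [-16.1334  -4.9546 -31.2813] [-38.0192 373.1837  73.6197]
```

send_rows:
  motion: "0 0 -0.02 0 0 0 0;0 0 -0.02 0 0 0 0;0 0 0 -4.03 -1.24 -7.82 0;0 0 0 -4.03 -1.24 -7.82 0;0 0 0 -4.03 -1.24 -7.82 0;0 0 0 -4.03 -1.24 -7.82 0;-0.0047 0.0466 0 0 0 0 0;-0.0047 0.0466 0 0 0 0 0;-0.0047 0.0466 0 0 0 0 0;-0.0047 0.0466 0 0 0 0 0"

```text
time: 7.58
ee_pos: [0.5116, 0.0216, 0.3099]
tcp_rot: [-0.075, 0.963, 0.02, 0.259]
contact_force: [0.4, 0.3, -0.5]
finger_gap: 0.0192
grip_force: 59.1
```

send_rows:
  motion: "-0.0047 0.0466 0 0 0 0 0;-0.0047 0.0466 0 0 0 0 0;-0.0047 0.0466 0.02 0 0 0 0;-0.0047 0.0466 0.03 0 0 0 0;0 0 0.0236 0 0 0 0;0 0 0 0 0 0 0;0 0 0 0 0 0 0;0 0 0 0 0 0 0"

```text
time: 8.57
ee_pos: [0.536, 0.2123, 0.2572]
tcp_rot: [-0.075, 0.962, 0.02, 0.26]
contact_force: [-0.7, 1.0, -1.0]
finger_gap: 0.0191
grip_force: 59.3
```

```bash
cat >> h.py <<'E'
def look(name,yaw=8.97):
    from station import r,camera
    s=r.get_state();Rt,u=face(yaw);W=camera("wrist");T=camera("top");S=camera("scene")
    print(s["time"],s["ee_pos"],s["contact_force"],*delta(s["ee_pos"],s["tcp_rot"],s["ee_pos"],Rt)[:1])
    tip=s["ee_pos"]+R.from_quat(s["tcp_rot"]).apply([0,0,.134])
    print("tip",tip,[proj(c,tip) for c in(W,S,T)])
    g=W["image"].max(2);im=W["image"].astype(int)
    k,l,st,ce=cv2.connectedComponentsWithStats((g<70).astype(np.uint8))
    x,y=proj(W,tip)
    for i in range(1,k):
        if 80<st[i,4]<4000 and abs(ce[i][0]-x)<150 and abs(ce[i][1]-y)<80: print("dark",ce[i],st[i])
    def z(c,h):
        a,b=np.round(proj(c,tip)).astype(int);return cv2.resize(c["image"][max(0,b-h):b+h,max(0,a-h):a+h],(380,380),interpolation=cv2.INTER_CUBIC)
    cv2.imwrite(name,np.hstack([z(W,90),z(S,35)])[:,:,::-1])
    return s,W,S,T,tip
E
python3 -c "
from h import *
look('pics/hov1.png')"
```

```text
8.575 [0.536  0.2123 0.2572] [-0.6936  0.9903 -1.0048] [-0.092   0.2396 -0.0336]
tip [0.6027 0.2226 0.1414] [array([280.6302, 208.4366]), array([324.3142, 245.0742]), array([224.3053, 190.1482])]
```

View pics/hov1.png

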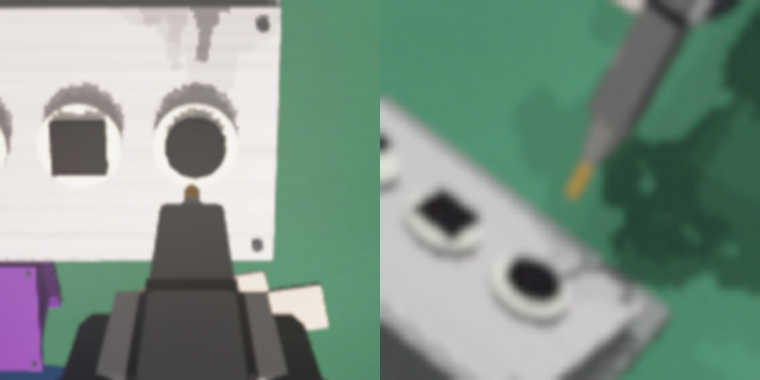

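Run:
```python
from h import *
from station import r,camera
W=camera("wrist");im=W["image"].astype(int)
Rt,u=face(8.97)
for n,(x,y) in dict(round=(284,188),square=(228,188)).items():
    g=im.max(2)[y-22:y+22,x-22:x+22];m=(g<110).astype(np.uint8)
    k,l,st,ce=cv2.connectedComponentsWithStats(m);i=l[22,22];c=ce[i]+[x-22,y-22]
    print(n,c,st[i],onz(W,c,.0956),onz(W,c-[1.2,0],.0956))
m=(im[:,:,0]-im[:,:,2]>30)[195:220,265:295];q=np.argwhere(m)[:,::-1]+[265,195];print(q.mean(0),q.min(0),q.max(0))
s=r.get_state();Rm=R.from_quat(s["tcp_rot"]);print([proj(W,s["ee_pos"]+Rm.apply([0,0,.134-d])) for d in(0,.02)])
```

```text
round [282.9655 187.3092] [  8   8  27  28 608] [0.6217 0.2278 0.0956] [0.6219 0.2267 0.0956]
square [227.5193 187.5146] [  9   9  26  26 649] [0.6299 0.1773 0.0956] [0.6301 0.1762 0.0956]
[281.1842 208.2632] [278 205] [284 211]
[array([280.7346, 208.1019]), array([280.6852, 215.8508])]
```

Run:
```python
from h import *
from station import r,camera
W,T,S=camera("wrist"),camera("top"),camera("scene")
P=dict(round=[(282.7,187.3),(224.49,184.75),(316.81,261.06)],square=[(227.2,187.5),(243.88,181.27),(300.89,248.89)])
s=r.get_state();Rm=R.from_quat(s["tcp_rot"])
for n,p in P.items():
    X,e=tri(*[ray(c,q) for c,q in zip((W,T,S),p)]);print(n,X,e,tri(ray(W,p[0]),ray(T,p[1]))[0],tri(ray(W,p[0]),ray(S,p[2]))[0])
    print("tool-frame from tip mm",Rm.inv().apply(X-s["ee_pos"]-Rm.apply([0,0,.134]))*1e3)
```

```text
round [0.6257 0.2277 0.0911] [np.float64(0.5745745850457378), np.float64(0.2182451761160783), np.float64(0.7615487658681793)] [0.6255 0.2281 0.0911] [0.6258 0.2277 0.0911]
tool-frame from tip mm [ 3.7533  0.9872 54.5338]
square [0.6339 0.1762 0.0911] [np.float64(0.5218482807278282), np.float64(0.3518612517668933), np.float64(0.7163331877420045)] [0.6336 0.1766 0.0913] [0.6342 0.1762 0.091 ]
tool-frame from tip mm [  3.67   -51.1432  54.7393]
```

send_rows:
  motion: "0.0037 0.001 0 0 0 0 0;0 0 0.015 0 0 0 0;0 0 0.012 0 0 0 0;0 0 0.01 0 0 0 0;0 0 0.003 0 0 0 0;0 0 0 0 0 0 0;0 0 0 0 0 0 0;0 0 0 0 0 0 0"

```text
time: 9.93
ee_pos: [0.5521, 0.2166, 0.2198]
tcp_rot: [-0.076, 0.963, 0.02, 0.259]
contact_force: [0.1, -0.8, -0.2]
finger_gap: 0.019
grip_force: 59.4
```

Run:
```python
from h import *
from station import r
s,W,S,T,tip=look('pics/hov2.png')
Rm=R.from_quat(s["tcp_rot"]);X=np.array([.6257,.2277,.0911]);print(Rm.inv().apply(X-tip)*1e3,Rm.as_matrix()[:,2],Rm.inv().apply(s["contact_force"]))
```

```text
9.925 [0.5521 0.2166 0.2198] [ 0.1252 -0.7887 -0.2059] [-0.0621  0.1672  0.0371]
tip [0.6186 0.2269 0.104 ] [array([280.638 , 208.4827]), array([319.3757, 257.0447]), array([224.2869, 186.4772])]
[ 0.3323 -0.3292 14.718 ] [ 0.4965  0.0773 -0.8646] [ 0.1034 -0.7983  0.1792]
```

View pics/hov2.png

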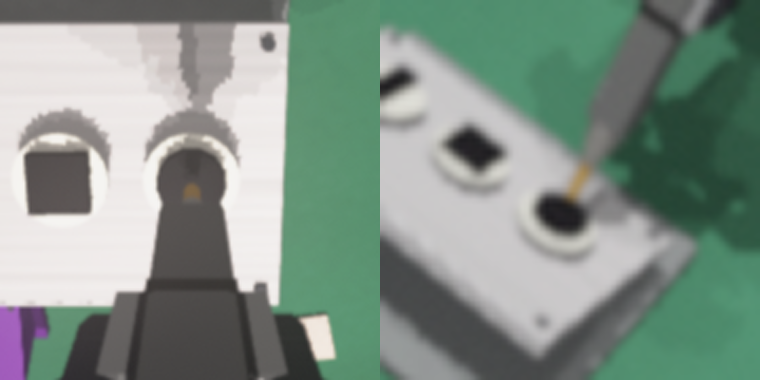

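```bash
cat > f.py <<'E'
from h import *
from station import r,camera
import sys
F=[];P=[]
for i in range(int(sys.argv[1])):
    camera("wrist");s=r.get_state();Rm=R.from_quat(s["tcp_rot"])
    F.append(np.r_[Rm.inv().apply(s["contact_force"]),Rm.inv().apply(s["ft_torque"])*10]);P.append(Rm.inv().apply(s["ee_pos"])*1e3)
F=np.array(F);print(s["time"],"F",F.mean(0),"sd",F.std(0),"tool-axis pos mm",np.mean(P,0),s["ee_pos"])
E
python3 f.py 8
```

```text
10.475 F [ 0.2533 -0.1376  0.3536 -0.0145  3.0378 -0.2115] sd [0.5544 0.3642 0.4318 0.19   0.1945 0.3251] tool-axis pos mm [-610.8777  127.4606  100.6016] [0.5519 0.2165 0.2192]
```

send_rows:
  motion: "0 0 0.005 0 0 0 0;0 0 0.004 0 0 0 0;0 0 0 0 0 0 0;0 0 0 0 0 0 0"

```text
time: 10.98
ee_pos: [0.5563, 0.2171, 0.2112]
tcp_rot: [-0.076, 0.963, 0.02, 0.259]
contact_force: [0.4, 0.2, -1.1]
finger_gap: 0.0192
grip_force: 59.4
```

```bash
python3 f.py 5
```

```text
11.225 F [ 0.4082 -0.0967  0.5702 -0.1057  2.9218 -0.0139] sd [0.3848 0.4045 0.3146 0.2551 0.2538 0.2414] tool-axis pos mm [-610.874   127.449   109.5899] [0.5564 0.2172 0.2115]
```

send_rows:
  motion: "0 0 0.002 0 0 0 0;0 0 0 0 0 0 0;0 0 0 0 0 0 0"

```text
time: 11.6
ee_pos: [0.5575, 0.2174, 0.2099]
tcp_rot: [-0.076, 0.963, 0.02, 0.259]
contact_force: [0.4, 0.4, 0.0]
finger_gap: 0.0194
grip_force: 59.4
```

```bash
python3 f.py 6
```

```text
11.9 F [-0.12   -0.0065 -0.3531 -0.5078  2.342   0.076 ] sd [0.467  0.2906 0.6069 0.3829 0.2104 0.146 ] tool-axis pos mm [-611.0105  127.4969  111.7763] [0.5575 0.2174 0.2099]
```

send_rows:
  motion: "0 0 0.002 0 0 0 0;0 0 0 0 0 0 0"

```text
time: 12.15
ee_pos: [0.5585, 0.2176, 0.208]
tcp_rot: [-0.076, 0.963, 0.02, 0.259]
contact_force: [-0.1, -0.5, 1.0]
finger_gap: 0.0193
grip_force: 59.5
```

```bash
python3 f.py 14
```

```text
12.85 F [-0.203   0.3812 -1.2501 -0.9625  1.2764  0.0385] sd [0.4998 0.4649 0.4883 0.2616 0.4414 0.2607] tool-axis pos mm [-610.9759  127.5064  113.7502] [0.5584 0.2175 0.2081]
```

send_rows:
  motion: "0 0 0.0008 0 0 0 0;0 0 0 0 0 0 0"

```text
time: 13.1
ee_pos: [0.5588, 0.2176, 0.2073]
tcp_rot: [-0.076, 0.963, 0.02, 0.259]
contact_force: [-1.2, 0.2, 1.7]
finger_gap: 0.0193
grip_force: 59.6
```

```bash
python3 f.py 16
```

```text
13.9 F [-0.5842  0.5917 -1.2048 -1.4764  0.5118 -0.0135] sd [0.4304 0.5041 0.4924 0.2704 0.3304 0.2619] tool-axis pos mm [-610.9182  127.4897  114.4969] [0.5588 0.2175 0.2073]
```

send_rows:
  motion: "0 0 0.0004 0 0 0 0;0 0 0 0 0 0 0;0 0 0 0 0 0 0"

```text
time: 14.28
ee_pos: [0.559, 0.2176, 0.207]
tcp_rot: [-0.076, 0.963, 0.02, 0.259]
contact_force: [-0.1, 0.5, 1.7]
finger_gap: 0.0191
grip_force: 59.6
```

```bash
python3 f.py 14
```

```text
14.975 F [-0.7841  0.5965 -1.4557 -1.6521 -0.0412 -0.1563] sd [0.5653 0.5195 0.4131 0.3197 0.3201 0.2139] tool-axis pos mm [-610.8706  127.4608  114.8215] [0.5589 0.2176 0.2069]
```

send_rows:
  motion: "0 0 -0.005 0 0 0 0;0 0 -0.015 0 0 0 0;0 0 -0.02 0 0 0 0;0 0 0 0 0 0 0;0 0 0 0 0 0 0;0 0 0 0 0 0 0"

```text
time: 15.72
ee_pos: [0.5386, 0.2143, 0.2405]
tcp_rot: [-0.076, 0.963, 0.019, 0.258]
contact_force: [-0.3, -0.1, -0.3]
finger_gap: 0.0189
grip_force: 59.4
```

```bash
python3 f.py 12
python3 - <<'E'
from h import *
from station import r,camera
s=r.get_state();Rm=R.from_quat(s["tcp_rot"]);W=camera("wrist");tip=s["ee_pos"]+Rm.apply([0,0,.134])
Q=np.array([.6339,.1762,.0911]);R0=np.array([.6257,.2277,.0911])
print("sq from tip",Rm.inv().apply(Q-tip)*1e3,"round from tip",Rm.inv().apply(R0-tip)*1e3,proj(W,tip))
im=W["image"].astype(int);Y,X=np.mgrid[:420,:560]
g=im.max(2);k,l,st,ce=cv2.connectedComponentsWithStats((g<100).astype(np.uint8))
for X0 in(Q,R0):
    p=proj(W,X0);i=l[int(round(p[1])),int(round(p[0]))];print(p,ce[i],st[i])
m=(im[:,:,0]-im[:,:,2]>30)[190:225,260:300];q=np.argwhere(m)[:,::-1]+[260,190];print(q.mean(0),q.min(0),q.max(0))
E
```

```text
16.325 F [ 0.3979  0.492   0.6658 -0.2288  3.1045  0.1096] sd [0.499  0.6038 0.3896 0.3161 0.3161 0.3253] tool-axis pos mm [-610.5943  127.4137   74.6515] [0.5391 0.2145 0.2415]
sq from tip [ -0.3351 -52.3816  40.1695] round from tip [-0.3137 -0.233  40.0688] [280.6206 208.4273]
[222.5707 196.1915] [223.2642 196.4627] [210 184  27  26 670]
[280.4548 196.1843] [281.2143 195.6837] [268 183  28  27 588]
[281.4651 208.2093] [278 205] [285 211]
```

send_rows:
  motion: "-0.0002 -0.026 0 0 0 0 0;0 -0.026 0 0 0 0 0;0 0 0 0 0 0 0;0 0 0.015 0 0 0 0;0 0 0.012 0 0 0 0;0 0 0.005 0 0 0 0;0 0 0 0 0 0 0;0 0 0 0 0 0 0"

```text
time: 17.38
ee_pos: [0.5633, 0.1659, 0.2141]
tcp_rot: [-0.076, 0.963, 0.02, 0.259]
contact_force: [-0.2, -0.3, -0.8]
finger_gap: 0.0198
grip_force: 59.4
```

```bash
python3 f.py 10
python3 - <<'E'
from h import *
from station import r,camera
s=r.get_state();Rm=R.from_quat(s["tcp_rot"]);W=camera("wrist");tip=s["ee_pos"]+Rm.apply([0,0,.134])
Q=np.array([.6339,.1762,.0911]);print("sq from tip",Rm.inv().apply(Q-tip)*1e3,proj(W,tip),proj(W,Q))
E
```

```text
17.875 F [ 0.1369 -0.1112  0.706  -0.0772  2.9887 -0.0564] sd [0.4171 0.4177 0.4773 0.2339 0.2141 0.3711] tool-axis pos mm [-611.259    75.4723  106.9041] [0.5633 0.1656 0.2142]
sq from tip [-0.0311 -0.3294  8.293 ] [280.6072 208.4707] [280.2216 205.6091]
```

send_rows:
  motion: "0 0 0.003 0 0 0 0;0 0 0.002 0 0 0 0;0 0 0 0 0 0 0;0 0 0 0 0 0 0"

```text
time: 18.42
ee_pos: [0.5658, 0.166, 0.2097]
tcp_rot: [-0.076, 0.963, 0.02, 0.259]
contact_force: [-0.5, 0.6, -0.0]
finger_gap: 0.0193
grip_force: 59.5
```

```bash
python3 f.py 10
```

```text
18.925 F [ 0.178  -0.2456 -0.5196  0.2902  2.7429  0.0998] sd [0.8011 0.6114 0.4451 0.3582 0.2699 0.3024] tool-axis pos mm [-611.1035   75.439   111.8291] [0.5657 0.166  0.2097]
```

send_rows:
  motion: "0 0 0.002 0 0 0 0;0 0 0 0 0 0 0;0 0 0 0 0 0 0"

```text
time: 19.3
ee_pos: [0.5668, 0.1661, 0.208]
tcp_rot: [-0.076, 0.963, 0.02, 0.259]
contact_force: [-1.6, -0.1, 1.0]
finger_gap: 0.0195
grip_force: 59.6
```

```bash
python3 f.py 12
```

```text
19.9 F [ 0.0613 -0.1084 -1.1934  0.5211  2.6094 -0.0283] sd [0.3948 0.5381 0.3898 0.337  0.4259 0.2862] tool-axis pos mm [-611.0923   75.4571  113.8358] [0.5667 0.1661 0.208 ]
```

send_rows:
  motion: "0 0 0.0007 0 0 0 0;0 0 0 0 0 0 0;0 0 0 0 0 0 0"

```text
time: 20.27
ee_pos: [0.5671, 0.1662, 0.2074]
tcp_rot: [-0.076, 0.963, 0.02, 0.259]
contact_force: [-0.5, -1.1, 1.2]
finger_gap: 0.0193
grip_force: 59.6
```

```bash
python3 f.py 16
```

```text
21.075 F [-0.2164 -0.2514 -1.627   0.3999  2.1664 -0.0623] sd [0.4367 0.3722 0.4649 0.3103 0.2704 0.3036] tool-axis pos mm [-611.076    75.4553  114.5313] [0.5671 0.1662 0.2074]
```

Square core pressed about 3 mm and held for 0.8 s. Now I'll retract and return to the rest.

send_rows:
  motion: "0 0 -0.005 0 0 0 0;0 0 -0.02 0 0 0 0;0 0 -0.03 0 0 0 0;0 0 -0.03 0 0 0 0;0 0 0 0 0 0 0;0 0 0 0 0 0 0"

```text
time: 21.82
ee_pos: [0.5244, 0.1596, 0.2798]
tcp_rot: [-0.076, 0.963, 0.02, 0.258]
contact_force: [0.2, -0.2, -0.7]
finger_gap: 0.0193
grip_force: 59.5
```

Run:
```python
from h import *
from station import r
s=r.get_state();Rt=R.from_quat([.2215,.9509,-.0483,.2109])
g=np.array([.5841,-.195,.1553]);p=g+Rt.apply([-.002,0,-.14]);R0=R.from_quat(s["tcp_rot"])
print(s["time"],s["ee_pos"],p,"shift first (tool mm)",R0.inv().apply(p-s["ee_pos"])*1e3,"then turn",delta(p,s["tcp_rot"],p,Rt)[0])
```

```text
21.825 [0.5244 0.1596 0.2798] [ 0.5326 -0.1699  0.283 ] shift first (tool mm) [  36.1231 -326.693   -24.1056] then turn [16.0997  4.8646 31.2879]
```

send_rows:
  motion: "0 0 -0.024 0 0 0 0;0.0052 -0.0467 0 0 0 0 0;0.0052 -0.0467 0 0 0 0 0;0.0052 -0.0467 0 0 0 0 0;0.0052 -0.0467 0 0 0 0 0;0.0052 -0.0467 0 0 0 0 0;0.0052 -0.0467 0 0 0 0 0;0.0052 -0.0467 0 0 0 0 0;0 0 0 4.02 1.22 7.82 0;0 0 0 4.02 1.22 7.82 0"

```text
time: 23.08
ee_pos: [0.5319, -0.1715, 0.2809]
tcp_rot: [0.078, 0.969, -0.014, 0.236]
contact_force: [0.1, 0.1, -1.7]
finger_gap: 0.0193
grip_force: 59.5
```

send_rows:
  motion: "0 0 0 4.02 1.22 7.82 0;0 0 0 4.02 1.22 7.82 0;0 0 0 0 0 0 0;0 0 0 0 0 0 0;0 0 0 0 0 0 0;0 0 0 0 0 0 0"

```text
time: 23.82
ee_pos: [0.5326, -0.1704, 0.2837]
tcp_rot: [0.222, 0.951, -0.048, 0.211]
contact_force: [0.6, 0.2, -0.7]
finger_gap: 0.0193
grip_force: 59.5
```

```bash
cat > b.py <<'E'
from h import *
from station import r
s=r.get_state();Rt=R.from_quat([.2215,.9509,-.0483,.2109]);g=np.array([.5841,-.195,.1553])
R0=R.from_quat(s["tcp_rot"])
print(s["time"],"turn",(R0.inv()*Rt).as_rotvec(degrees=True),"to grasp pose mm, in target axes",Rt.inv().apply(g-s["ee_pos"])*1e3,R0.inv().apply(s["contact_force"]))
E
python3 b.py
```

```text
23.825 turn [ 0.0589  0.0411 -0.0201] to grasp pose mm, in target axes [  2.5293   0.4733 140.4412] [-0.1543  0.419   0.8201]
```

send_rows:
  motion: "0.0003 0.0005 0.03 0 0 0 0;0 0 0.04 0 0 0 0;0 0 0.03 0 0 0 0;0 0 0.02 0 0 0 0;0 0 0.01 0 0 0 0;0 0 0 0 0 0 0;0 0 0 0 0 0 0;0 0 0 0 0 0 0"

```text
time: 24.82
ee_pos: [0.5829, -0.1936, 0.1673]
tcp_rot: [0.221, 0.951, -0.048, 0.212]
contact_force: [-0.7, -0.2, -0.7]
finger_gap: 0.0193
grip_force: 59.5
```

```bash
python3 b.py; python3 f.py 8
```

```text
24.825 turn [ 0.0669  0.1778 -0.0054] to grasp pose mm, in target axes [ 3.5406 -0.6918 11.6109] [ 0.8452 -0.4721  0.3891]
25.225 F [ 0.2407  0.1655  1.0175 -0.0264  2.655  -0.1488] sd [0.4019 0.4358 0.3482 0.1702 0.2892 0.1883] tool-axis pos mm [-621.2784   83.8702  107.3388] [ 0.5824 -0.1934  0.166 ]
```

send_rows:
  motion: "0 -0.0005 0.005 0 0 0 0;0.001 0 0.003 0 0 0 0;0.001 0 0.001 0 0 0 0;0.0005 0 0 0 0 0 0;0 0 0 0 0 0 0;0 0 0 0 0 0 0"

```text
time: 25.98
ee_pos: [0.5836, -0.1946, 0.1569]
tcp_rot: [0.221, 0.951, -0.048, 0.212]
contact_force: [0.3, 0.0, -0.1]
finger_gap: 0.0193
grip_force: 59.5
```

```bash
python3 f.py 8;python3 b.py
```

```text
26.375 F [ 0.1417 -0.0989  0.7441  0.034   2.6331  0.064 ] sd [0.4642 0.3552 0.5731 0.315  0.2698 0.2986] tool-axis pos mm [-618.532    83.3697  116.2388] [ 0.5836 -0.1946  0.1568]
26.375 turn [ 0.0622  0.0566 -0.0122] to grasp pose mm, in target axes [ 0.0246 -0.1493  1.6129] [-0.1681 -0.036   0.1771]
```

send_rows:
  motion: "0 0 0.0008 0 0 0 0;0 0 0.0006 0 0 0 0;0 0 0 0 0 0 0;0 0 0 0 0 0 0"

```text
time: 26.88
ee_pos: [0.5841, -0.1948, 0.1554]
tcp_rot: [0.221, 0.951, -0.048, 0.211]
contact_force: [0.5, 0.9, -0.0]
finger_gap: 0.019
grip_force: 59.5
```

```bash
python3 f.py 8;python3 b.py
```

```text
27.275 F [ 0.1558  0.0295  0.4263  0.17    2.5633 -0.0311] sd [0.4294 0.3781 0.628  0.2821 0.3094 0.4106] tool-axis pos mm [-618.4704   83.3592  117.6216] [ 0.5841 -0.1948  0.1555]
27.275 turn [ 0.0612  0.0526 -0.013 ] to grasp pose mm, in target axes [-0.0175 -0.1311  0.1851] [-0.0303  0.0484  1.0006]
```

send_rows:
  motion: "0 0 0.0005 0 0 0 0;0 0 0 0 0 0 0;0 0 0 0 0 0 0"

```text
time: 27.65
ee_pos: [0.5844, -0.1949, 0.1554]
tcp_rot: [0.221, 0.951, -0.048, 0.212]
contact_force: [-2.8, 1.9, 4.4]
finger_gap: 0.0193
grip_force: 60.0
```

```bash
python3 f.py 10;python3 b.py
```

```text
28.15 F [ 1.2699 -0.4499 -6.0484  0.4241  5.7604 -0.0573] sd [0.4467 0.4581 0.7891 0.247  0.3665 0.291 ] tool-axis pos mm [-618.6932   83.3646  118.0514] [ 0.5844 -0.1949  0.1553]
28.15 turn [ 0.064   0.0726 -0.0082] to grasp pose mm, in target axes [ 0.2359 -0.1927 -0.056 ] [ 0.7226 -0.5083 -7.4299]
```

send_rows:
  motion: "0 0 -0.0003 0 0 0 0;0 0 0 0 0 0 0;0 0 0 0 0 0 0.3;0 0 0 0 0 0 0.4;0 0 0 0 0 0 0.6;0 0 0 0 0 0 1;0 0 0 0 0 0 1;0 0 0 0 0 0 1;0 0 0 0 0 0 1"
  grip_force: 30

```text
time: 29.28
ee_pos: [0.5842, -0.1949, 0.1553]
tcp_rot: [0.221, 0.951, -0.048, 0.212]
contact_force: [-0.5, -0.1, -0.2]
finger_gap: 0.0851
grip_force: 0.0
```

send_rows:
  motion: "0 0 -0.01 0 0 0 1;0 0 -0.02 0 0 0 1;0 0 -0.03 0 0 0 1;0 0 -0.04 0 0 0 1;0 0 -0.02 0 0 0 1;0 0 0 0 0 0 1;0 0 0 0 0 0 1;0 0 0 0 0 0 1"

```text
time: 30.28
ee_pos: [0.5379, -0.1725, 0.2623]
tcp_rot: [0.222, 0.951, -0.048, 0.21]
contact_force: [0.1, 0.4, -0.6]
finger_gap: 0.0854
grip_force: 0.0
```

Run:
```python
from h import *
from station import r,camera
s=r.get_state();print(s["time"],s["ee_pos"],s["finger_gap"])
W,S=camera("wrist"),camera("scene")
s0=cv2.imread("pics/scene0.png")[:,:,::-1]
z=lambda a:cv2.resize(a,(390,390),interpolation=cv2.INTER_CUBIC)
cv2.imwrite("pics/end.png",np.hstack([z(W["image"][90:290,180:380]),z(S["image"][125:195,195:265])])[:,:,::-1])
d=np.abs(S["image"].astype(int)-s0).max(2)[125:195,195:265];print((d>40).sum())
```

```text
30.275 [ 0.5379 -0.1725  0.2623] 0.0854258658137309
193
```

View pics/end.png

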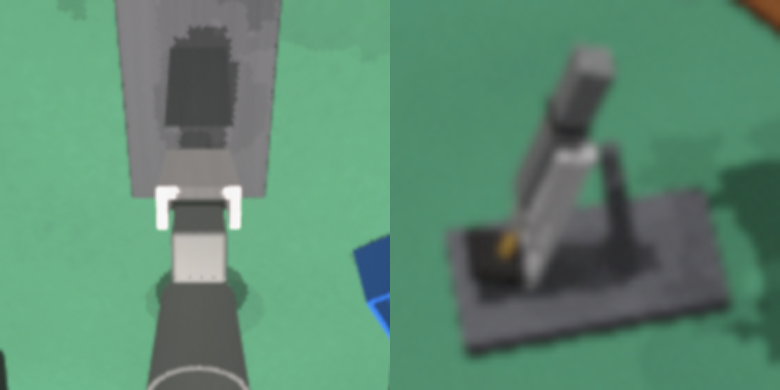

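The probe is back in its cradle with its tip on the foot, as it was at the start, and the gripper is clear of it. I'm handing the job in.

```bash
python3 -c "
from station import r
print(r.finish_job())"
```

```text
the job is handed in; nothing more can be done
None
```

The job is handed in: I pressed the round core and then the square core by about 3 mm (estimated from force readings of about 2 N), held each for over half a second, and laid the probe back in its rest and let it go; the verdict was not shown.

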